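# Print the right ear's hearing test

### The arm

A 6-joint arm with a two-finger parallel gripper is mounted at the origin on a cart in front of the work surface, level with it; the furniture and walls round the work are solid. World frame = base frame: x ahead of the robot, y to its left, z up, the work surface at z = 0. Lengths are in m, angles in rad, forces in N, time in s.
With the tool pointing down it reaches from about 0.35 to 0.85 m from the base axis. Payload 8.1 kg.
Tool frame: the origin (TCP) lies on the centre line of the jaws, within the pads' length; the fingertips stand tip_extent ahead of it and the grasp point (between the pads) lies 8 mm behind it (tip_extent is the distance from the TCP to the fingertips, in m); z points along the fingers, y is the line along which they close (so a half turn about z gives the same grasp; the last joint's range is limited). The gripper opens to 93 mm and grips with 3 to 60 N. Pads are 15 mm wide; open, the fingers measure 128 mm over their backs; the gripper's body (75 mm by 188 mm) begins 65 mm behind the grasp point.
Start: joints at [-1.336, 0.13, 1.488, -0, 1.523, -0.085], TCP at [0.189, -0.57, 0.23] pointing down, gripper open.
Joint ranges: [-2.96, 2.96], [-0.89, 2.26], [0.02, 2.5], [-1.34, 4.48], [0, 2.73], [-2.66, 2.66]. Speed limits (rad/s): [2.39, 2.39, 2.79, 3.14, 3.14, 3.14].

### API

Orientations are given as a unit quaternion [w, x, y, z].
In Python, from bench import * gives the robot as it stands.
- The arm moves only by the shell command python3 -m inch 'ROWS' [FORCE]. ROWS is JSON, a list of rows, each an object of numbers: "dx", "dy", "dz": the shift along the tool's x, y, z in cm; "ax", "ay", "az": the turn, a rotation vector about the tool's x, y, z in rad; "claw": the opening, from 0 (shut) to 1 (fully open). In form: [{"dx": .., "dy": .., "dz": .., "ax": .., "ay": .., "az": .., "claw": ..}, ...]. A call has 1 to 10 rows; each row is the pose to reach, as a shift and turn from the pose commanded when the call began, along the tool's axes at that moment; what a row does not reach only later rows make up. A row lasts 1/8 s, in which the tool goes at most 62.5 mm and 10.7 degrees, less where a joint would pass 70% of its speed; a pose out of reach is approached as far as the arm can. A call with a gripper value outside its range is refused whole. The fingers move at their own pace and stop on an object; FORCE is the grip in N (left out, the last holds). Time passes only in rows, so rows that repeat a pose let the fingers close. It gives the time, the measured TCP pose, the force, the opening and the grip force at its end, in the units of the state.
- sense(): the state, without advancing time (a new reading comes with each control period).
- read_camera(name): name is "scene" or "top" or "wrist"; returns (picture, depth): 384x512x3 uint8, red, green, blue; 384x512 float32, m along the optical axis (not along the pixel's ray), 0 where there is no reading.
- calibration(name): a dict with "fx", "fy", "cx", "cy" (pixels), "T" (4x4, takes a point from camera to world coordinates); the wrist camera has in their place "tool_from_camera" (4x4, takes a point from camera to tool coordinates, whose origin is the TCP and whose axes are the flange's). Camera axes: x right, y up, looking along -z (the intrinsics and any distortion apply to the point x, -y, -z); pixel columns grow to the right and rows downward; lengths in m; the calibration is good to about 2 mm. The wrist camera is an equidistant fisheye: a pixel r from the principal point sees the ray r / f radians off the axis. A picture is of the moment at which its call begins: read the wrist's pose just before it. calibration takes no time and is no camera call.
- sign_off(): hands the job in; it is judged then, once.
The state is a dict: "time_s": time; "joint_pos": joint angles; "joint_vel": joint speeds; "tau": joint torques, N m; "tool_pos": TCP position; "tcp_rot": TCP orientation; "wrist_force": force on the tool from outside, world axes, zero at the start; "wrist_torque": the same for the moment, N m; "opening": finger opening in m; "grip_force": force on a finger pad.
Only numpy, scipy, OpenCV 4.12 (cv2) and the standard library are available. Lean on these libraries where they do the work, as an engineer would, in place of code of your own. Each camera call takes 0.05 s, during which the arm holds its last target. There are 200 camera calls.

### The job

The printer beside the audiometer has a new paper roll: push its lid down fully shut, and push the upper of the two slide switches at the right of the audiometer's panel (the one farther from you) all the way to the right (right ear), in either order. Then press the print key - of the two keys side by side at the upper left of the controls, the right-hand one - right down, and finish while still holding it down. Use the fingertips only: grasp and lift nothing, and leave the other controls and the things on the desk as they are.

Things in the scene. Friction and masses are not known exactly. Their poses are not given: they have to be found in the camera images.
- audiometer: White and blue desk audiometer, 305 deep (x) x 386 wide (y) x 131 mm high, fixed. Origin: centre of its underside; x to its back, y to its left, z up. Its control panel slopes, rising 0.32 mm per mm towards the back: the normal is (-0.3025, 0, 0.953) in this frame. Behind x = +48 mm the raised back housing is 128 mm high.
- audiometer_slide_ear (a joint): The upper slide switch at the panel's right (the one nearer the back): 0 = left end (left ear), 0.0165 m = right end (right ear), moves along the audiometer's -y. Friction 0.4 N; stays where it is left.
- ear_switch_cap (a point): Centre of the upper slide switch's black cap top. The cap is 9 mm (up the slope) x 12.5 mm (across); its top stands 6 mm off the panel, its underside 1.5 mm; it travels with the switch. Axes as the audiometer's.
- audiometer_slide_path (a joint): The lower slide switch, 31 mm nearer the robot than the upper one and of the same shape. To be left as it is. 0 = left end, 0.0165 m = right end.
- path_switch_cap (a point): Centre of the lower slide switch's cap top (the switch to be left alone).
- audiometer_key_store (a joint): The print key: 0 = up, 0.0018 m = fully down. Sprung: 4 N per mm, about 7.5 N fully down; springs back when let go. It moves along the panel's normal, into the panel.
- store_key_top (a point): Centre of the print key's top: the right-hand key of the pair in the upper row, up and left of the dial. Top 18 mm (up the slope) x 13 mm (across), parallel to the panel and 7 mm off it while up. The neighbouring key of the pair is 30 mm to its left, middle to middle; the third key 34 mm nearer the robot and 30 mm to the left.
- audiometer_key_talk (a joint): Left-hand key of the upper pair: 0 up, 0.0018 m down, sprung as the print key. To be left alone.
- audiometer_key_present (a joint): Single key below that one (33 mm nearer the robot, level with the dial): 0 up, 0.0018 m down. To be left alone.
- audiometer_key_pulse (a joint): Left key of the upper pair right of the dial: 0 up, 0.0018 m down. To be left alone.
- audiometer_key_warble (a joint): Right key of the upper pair right of the dial: 0 up, 0.0018 m down; its right edge is 51 mm left of the middle of the upper slide switch's cap when that is at its left end. To be left alone.
- receipt_printer: Black desk printer, 158 deep (x) x 142 wide (y) x 137 mm high, fixed, right of the audiometer. Origin: centre of its underside; x to its back, y to its left, z up. Two side walls, 6 mm thick with 130 mm between them, stand beside the lid; lying shut, the lid slopes down by 18 degrees from back to front.
- receipt_printer_lid (a joint): Printer lid: 0 = shut, 1.05 rad = fully open, front edge up. It stands open by friction (0.05 N m); below about 0.8 rad its weight may carry it slowly down, which takes many seconds.
- lid_front_edge (a point): Middle of the lid's front (free) edge on its upper face. The lid is a flat plate, 129 mm wide and 98 mm from this edge to the hinge, 3.5 mm thick; this point travels with the lid. Shut, it lies 101 mm above the table.
- lid_hinge (a point): Middle of the lid's hinge line, at the printer's back, 128 mm above the table; the line runs along the printer's y.
- specula_tub: Round tub with a lid, 70 mm across, 60 mm high, loose, a bystander before the printer. Origin: centre of the underside.
- battery_1: Black battery standing on end, 14 x 50 mm high, loose, a bystander between audiometer and printer. Origin: centre of the underside.
- battery_2: Another battery of that size, standing behind the first, a bystander. Origin: centre of the underside.
- dressing_jar: Steel jar with a loop on its lid, 119 mm across, 87 mm high, loose, a bystander before the printer. Origin: centre of the underside.

How it is judged:
On the way, in this order (a step that is already met when the one before it is completed fails the run):
1. the printer's lid is shut and the upper slide switch is at its right end (value of joint receipt_printer_lid below 0.04 rad and value of joint audiometer_slide_ear above 0.0145 m), for 0.2 s.
2. the print key is pressed down (value of joint audiometer_key_store above 0.001 m), for 0.2 s.
At the end, for the whole second after the job is handed in: The lid is shut (within 0.04 rad, 4 mm at its edge), the upper slide switch is within 2 mm of its right end, and the fingers hold the print key down by more than 1 mm of its 1.8 mm (all of step 1 and value of joint audiometer_key_store above 0.001 m and contact force between the fingers and audiometer above 1 N); the arm keeps its last pose, push and grip.
It fails at once if the print key is pressed while the lid is open or the switch is not yet over (value of joint audiometer_key_store above 0.001 m and not (value of joint receipt_printer_lid below 0.06 rad and value of joint audiometer_slide_ear above 0.0135 m)).
It fails at once if another key is pressed (value of joint any of audiometer_key_talk, audiometer_key_present, audiometer_key_pulse, audiometer_key_warble above 0.001 m).
It fails at once if the lower slide switch is moved by more than 4 mm (distance of path_switch_cap from where it was at the start of the episode above 0.004 m).
It fails at once if something on the desk is lifted or shifted by more than 25 mm (distance of any of specula_tub, battery_1, battery_2, dressing_jar from where it was at the start of the episode above 0.025 m).
It also fails if it takes over 48 s, if anything falls off the work surface, if the arm or the gripper's body presses on something with over 40 N, if the wrist force passes 120 N, or if a joint passes its speed limit or range.

## Working session

There is one attempt and no reset: what is moved stays moved. The work goes in short steps, Python scripts to look and compute and a shell command to move; the robot and the scene stay as the last step left them, time stands still between calls to the robot, and variables do not carry over. Pictures are saved under pics/ and viewed, at most 10 in all, crops included, and the job is handed in when it is done.

```bash
ls; mkdir -p pics; python3 - <<'E'
from bench import *
import cv2,numpy as np
s=sense();print({k:np.round(v,3).tolist() for k,v in s.items()})
for n in("scene","top"):
    p,d=read_camera(n);cv2.imwrite(f"pics/{n}0.png",cv2.resize(p[:,:,::-1],(768,576)));np.savez(f"{n}0.npz",p=p,d=d)
    c=calibration(n);print(n,{k:np.round(v,3).tolist() for k,v in c.items()})
c=calibration("wrist");print({k:np.round(v,4).tolist() for k,v in c.items()})
E
```

```text
pics
{'time_s': 0.0, 'joint_pos': [-1.336, 0.131, 1.489, -0.0, 1.523, -0.085], 'joint_vel': [-0.002, 0.002, -0.001, -0.002, -0.002, 0.0], 'tau': [-0.001, -55.985, -49.176, 0.077, 0.036, -0.0], 'tool_pos': [0.189, -0.569, 0.229], 'tcp_rot': [-0.001, 0.987, 0.159, -0.0], 'wrist_force': [0.004, -0.139, 0.515], 'wrist_torque': [-0.001, -0.035, -0.028], 'grip_force': 0.0, 'opening': 0.093}
scene {'fx': 440.09, 'fy': 440.09, 'cx': 252.538, 'cy': 186.058, 'T': [[0.541, 0.472, -0.696, -0.291], [-0.841, 0.323, -0.434, -0.587], [0.02, 0.82, 0.572, 0.708], [0.0, 0.0, 0.0, 1.0]]}
top {'fx': 397.041, 'fy': 397.041, 'cx': 256.026, 'cy': 194.827, 'T': [[0.02, 0.991, -0.135, 0.343], [-1.0, 0.02, 0.003, -0.129], [0.006, 0.135, 0.991, 1.135], [0.0, 0.0, 0.0, 1.0]]}
{'fx': 297.3186, 'fy': 297.3186, 'cx': 259.637, 'cy': 187.7966, 'tool_from_camera': [[0.001, 0.9586, 0.2846, 0.0804], [1.0, -0.001, 0.0001, -0.0], [0.0004, 0.2846, -0.9586, -0.1562], [0.0, 0.0, 0.0, 1.0]]}
```

View pics/top0.png

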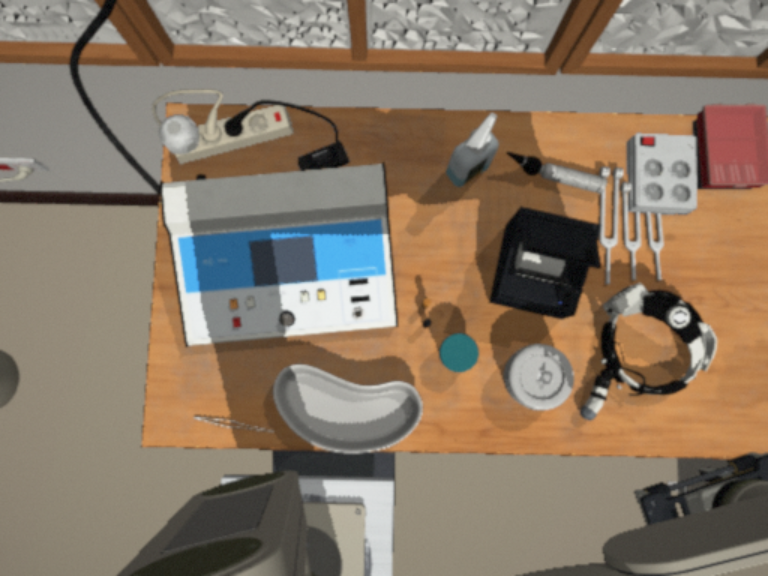

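View pics/scene0.png

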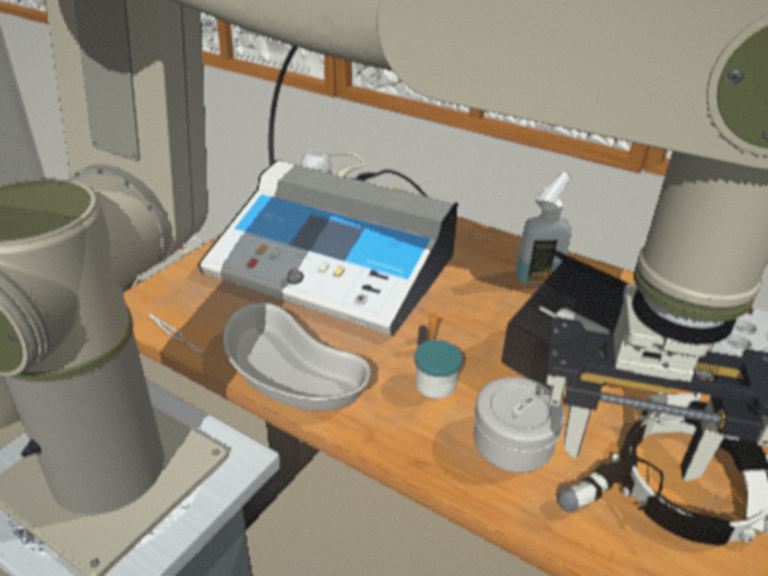

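```bash
python3 -c "
import bench;print([n for n in dir(bench) if n[0]!='_'], getattr(bench,'tip_extent',None))"
```

```text
['IKError', 'calibration', 'read_camera', 'sense', 'sign_off', 'tip_extent'] 0.011
```

The top view shows the print key (right of the upper pair) at about (250,302), the upper slide at (358,282) and the lower at (360,299). The printer is centred near (545,262) with its lid standing open. These are pixels in the 768-wide picture.

```bash
cat > h.py <<'E'
import numpy as np,cv2
from bench import *
from scipy.spatial.transform import Rotation as R
def pts(n,uv,d):
    c=calibration(n);uv=np.atleast_2d(uv).astype(float)
    z=d if np.ndim(d)==1 else np.array([np.median(d[int(v)-1:int(v)+2,int(u)-1:int(u)+2]) for u,v in uv])
    P=np.c_[(uv[:,0]-c['cx'])/c['fx']*z,-(uv[:,1]-c['cy'])/c['fy']*z,-z]
    return P@c['T'][:3,:3].T+c['T'][:3,3]
def cloud(n,d):
    v,u=np.mgrid[0:384,0:512];P=pts(n,np.c_[u.ravel(),v.ravel()],d.ravel().astype(float));return P.reshape(384,512,3)
E
python3 - <<'E'
from h import *
f=np.load('top0.npz');p,d=f['p'],f['d'];C=cloud('top',d)
names=dict(orange=(234,304),store=(250,302),red=(237,322),dial=(287,318),k1=(305,296),k2=(321,295),ear=(358,282),path=(360,299))
for k,(u,v) in names.items(): print(k,pts('top',[(u/1.5,v/1.5)],d).round(4)[0])
for k,(u,v) in dict(jar=(540,377),tub=(459,353),bat=(425,300),lid=(555,235),hole=(540,260)).items(): print(k,pts('top',[(u/1.5,v/1.5)],d).round(4)[0])
# audiometer housing: z 0.115-0.14
for nm,x0,x1,y0,y1,lo,hi in[('aud',.3,.8,-.1,.5,.120,.14),('body',.3,.85,-.15,.5,.03,.14)]:
    m=(C[...,2]>lo)&(C[...,2]<hi)&(C[...,0]>x0)&(C[...,0]<x1)&(C[...,1]>y0)&(C[...,1]<y1)
    m=cv2.morphologyEx(m.astype(np.uint8),cv2.MORPH_OPEN,np.ones((5,5)))>0
    r=cv2.minAreaRect(C[m][:,:2].astype(np.float32)*1000);print(nm,m.sum(),r,cv2.boxPoints(r).round(0).tolist())
# printer points
m=(C[...,2]>.05)&(C[...,0]>.3)&(C[...,0]<.8)&(C[...,1]<-.25)&(C[...,1]>-.6)
for a in range(140,215,6): print(a,[f"{C[a,u,0]:.3f},{C[a,u,1]:.3f},{C[a,u,2]:.3f}" for u in range(325,405,11)])
E
```

```text
orange [0.4625 0.139  0.0607]
store [0.4668 0.1102 0.0605]
red [0.4307 0.1342 0.0509]
dial [0.4394 0.0426 0.0568]
k1 [0.4797 0.0109 0.0615]
k2 [ 0.4821 -0.0181  0.0616]
ear [ 0.5081 -0.0844  0.0563]
path [ 0.4771 -0.0888  0.0545]
jar [ 0.3425 -0.4124  0.068 ]
tub [ 0.3823 -0.2693  0.0607]
bat [ 0.4785 -0.2081  0.048 ]
lid [ 0.5802 -0.4184  0.1544]
hole [ 0.5531 -0.4147  0.0716]
aud 3371 ((652.6839599609375, 78.54951477050781), (73.74251556396484, 364.42156982421875), 6.569229602813721) [[595.0, 255.0], [637.0, -107.0], [710.0, -98.0], [668.0, 264.0]]
body 17221 ((630.4080810546875, 70.73846435546875), (442.9976501464844, 414.9602355957031), 6.719309329986572) [[386.0, 251.0], [435.0, -161.0], [875.0, -109.0], [826.0, 303.0]]
140 ['0.665,-0.332,0.001', '0.665,-0.364,0.002', '0.627,-0.365,0.137', '0.628,-0.393,0.138', '0.668,-0.462,-0.000', '0.668,-0.494,-0.000', '0.668,-0.526,0.002', '0.668,-0.557,0.007']
146 ['0.647,-0.332,-0.001', '0.647,-0.364,0.001', '0.612,-0.365,0.134', '0.612,-0.393,0.138', '0.613,-0.422,0.136', '0.613,-0.450,0.138', '0.651,-0.526,0.000', '0.650,-0.557,0.004']

[... 1308 characters left out ...]
3,-0.346,0.086', '0.493,-0.374,0.090', '0.493,-0.403,0.091', '0.494,-0.432,0.093', '0.494,-0.461,0.095', '0.508,-0.522,0.001', '0.510,-0.556,-0.004']
200 ['0.487,-0.332,0.001', '0.479,-0.350,0.066', '0.478,-0.376,0.080', '0.478,-0.404,0.087', '0.479,-0.434,0.084', '0.478,-0.460,0.095', '0.490,-0.521,0.003', '0.492,-0.555,-0.002']
206 ['0.470,-0.332,-0.000', '0.470,-0.363,-0.001', '0.471,-0.395,0.001', '0.467,-0.416,0.042', '0.463,-0.436,0.078', '0.463,-0.463,0.085', '0.474,-0.523,-0.003', '0.474,-0.554,-0.000']
212 ['0.452,-0.331,0.003', '0.453,-0.363,0.001', '0.454,-0.395,-0.001', '0.454,-0.427,-0.001', '0.455,-0.458,0.001', '0.456,-0.491,-0.003', '0.456,-0.521,0.001', '0.456,-0.552,0.003']
```

```bash
python3 - <<'E'
import numpy as np,cv2
f=np.load('top0.npz');p=f['p']
a=cv2.resize(p[170:235,110:265,::-1],None,fx=5,fy=5,interpolation=cv2.INTER_CUBIC)
b=cv2.resize(p[130:220,315:415,::-1],(300,270),interpolation=cv2.INTER_CUBIC)
b=np.clip(b.astype(float)*2.0,0,255).astype(np.uint8)
o=np.zeros((600,780,3),np.uint8);o[:325,:775]=a;o[328:598,:300]=b
cv2.imwrite('pics/crop.png',o)
E
```

```text
(no output)
```

View pics/crop.png

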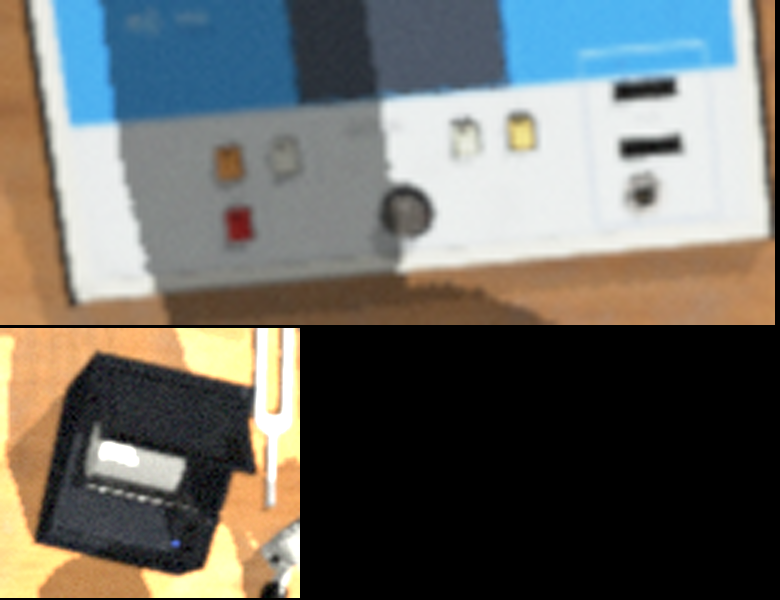

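```bash
python3 - <<'E'
from h import *
f=np.load('top0.npz');C=cloud('top',f['d'])
X=C[...,0];Y=C[...,1];Z=C[...,2]
m=(Z>.145)&(Z<.23)&(X>.45)&(X<.7)&(Y<-.3)&(Y>-.55)
n,l,st,_=cv2.connectedComponentsWithStats(m.astype(np.uint8));print(st)
P=C[l==1+np.argmax(st[1:,4])]
c=P.mean(0);nn=np.linalg.svd(P-c)[2][2];nn*=np.sign(nn[2]);res=(P-c)@nn;print(len(P),c,nn,'res',res.std())
h=np.array([-nn[0],-nn[1]]);ang=np.degrees(np.arctan2(*np.linalg.norm(nn[:2])*np.array([1,0])+np.array([0,nn[2]])));print('tilt',ang,'dir upslope(forward)',h/np.linalg.norm(h),'yaw',np.degrees(np.arctan2(h[1],h[0])))
r=cv2.minAreaRect(P[:,:2].astype(np.float32)*1000);print(r,cv2.boxPoints(r))
# hinge: plane at z=.128 along printer axis through lid middle
u=h/np.linalg.norm(h)
if u[0]>0:u=-u
perp=np.array([-u[1],u[0]]);s=(P[:,:2]@perp);mid=(np.percentile(s,1)+np.percentile(s,99))/2;print('width',np.percentile(s,99)-np.percentile(s,1))
t=P[:,:2]@u;k=t.max();sl=np.linalg.norm(nn[:2])/nn[2]
th=c[:2]@u-(c[2]-.128)/sl
print('hinge',th*u+mid*perp,'front t from hinge',np.percentile(t,99.5)-th,'zmax',np.percentile(P[:,2],99))
S=sense();print(R.from_quat(np.roll(S['tcp_rot'],-1)).as_matrix().round(3))
E
```

```text
[[     0      0    512    384 195611]
 [   348    147     53     32    997]]
997 [ 0.56099534 -0.42223335  0.17097554] [ 0.6140962  -0.12937209  0.77855553] res 0.0014818938202503867
tilt 38.87148897714923 dir upslope(forward) [-0.97852129  0.20614579] yaw 168.10341914361072
((563.688232421875, -423.6623229980469), (130.82647705078125, 64.72608947753906), 77.76509094238281) [[ 518.1979  -480.7314 ]
 [ 581.45386 -494.4482 ]
 [ 609.1786  -366.59323]
 [ 545.9226  -352.87643]]
width 0.1270125734690852
hinge [ 0.61300424 -0.43398537] front t from hinge 0.08220332091566862 zmax 0.19424382513380317
[[ 0.949  0.314 -0.   ]
 [ 0.314 -0.949  0.002]
 [ 0.    -0.002 -1.   ]]
```

```bash
python3 -m inch '[{"dx":6,"dy":-0.5,"dz":-1,"claw":0},{"dx":12,"dy":-1,"dz":-1,"claw":0},{"dx":18,"dy":-1.5,"dz":-1,"claw":0},{"dx":24,"dy":-2,"dz":-1,"claw":0},{"dx":30,"dy":-2.5,"dz":-1,"claw":0},{"dx":35,"dy":-3,"dz":-1,"claw":0},{"dx":38.3,"dy":-3.1,"dz":-1,"claw":0},{"dx":38.3,"dy":-3.1,"dz":-1,"claw":0},{"dx":38.3,"dy":-3.1,"dz":-1,"claw":0}]' 10
```

```text
schema error: expected keys dx, dy, dz, ax, ay, az, claw
```

```bash
python3 -m inch '[{"dx":6,"dy":-0.5,"dz":-1,"ax":0,"ay":0,"az":0,"claw":0},{"dx":12,"dy":-1,"dz":-1,"ax":0,"ay":0,"az":0,"claw":0},{"dx":18,"dy":-1.5,"dz":-1,"ax":0,"ay":0,"az":0,"claw":0},{"dx":24,"dy":-2,"dz":-1,"ax":0,"ay":0,"az":0,"claw":0},{"dx":30,"dy":-2.5,"dz":-1,"ax":0,"ay":0,"az":0,"claw":0},{"dx":35,"dy":-3,"dz":-1,"ax":0,"ay":0,"az":0,"claw":0},{"dx":38.3,"dy":-3.1,"dz":-1,"ax":0,"ay":0,"az":0,"claw":0},{"dx":38.3,"dy":-3.1,"dz":-1,"ax":0,"ay":0,"az":0,"claw":0},{"dx":38.3,"dy":-3.1,"dz":-1,"ax":0,"ay":0,"az":0,"claw":0}]' 10
```

```text
time_s: 1.23
tool_pos: [0.5418, -0.42, 0.239]
tcp_rot: [-0.0, 0.987, 0.159, -0.001]
wrist_force: [0.2, -0.6, 0.6]
opening: 0.0077
grip_force: 0.0
```

```bash
python3 -m inch '[{"dx":0,"dy":0,"dz":2,"ax":0,"ay":0,"az":0,"claw":0},{"dx":0,"dy":0,"dz":3.5,"ax":0,"ay":0,"az":0,"claw":0},{"dx":0,"dy":0,"dz":5,"ax":0,"ay":0,"az":0,"claw":0},{"dx":0,"dy":0,"dz":6.3,"ax":0,"ay":0,"az":0,"claw":0},{"dx":0,"dy":0,"dz":7.6,"ax":0,"ay":0,"az":0,"claw":0},{"dx":0,"dy":0,"dz":8.8,"ax":0,"ay":0,"az":0,"claw":0},{"dx":0,"dy":0,"dz":9.8,"ax":0,"ay":0,"az":0,"claw":0},{"dx":0,"dy":0,"dz":10.6,"ax":0,"ay":0,"az":0,"claw":0},{"dx":0,"dy":0,"dz":11.2,"ax":0,"ay":0,"az":0,"claw":0},{"dx":0,"dy":0,"dz":11.5,"ax":0,"ay":0,"az":0,"claw":0}]'
```

```text
time_s: 2.48
tool_pos: [0.5425, -0.4197, 0.1243]
tcp_rot: [-0.0, 0.987, 0.159, -0.0]
wrist_force: [0.7, 0.5, 2.9]
opening: 0.0008
grip_force: 1.5
```

```bash
python3 -m inch '[{"dx":0,"dy":0,"dz":0.3,"ax":0,"ay":0,"az":0,"claw":0},{"dx":0,"dy":0,"dz":0.6,"ax":0,"ay":0,"az":0,"claw":0},{"dx":0,"dy":0,"dz":0.8,"ax":0,"ay":0,"az":0,"claw":0}]'
```

```text
time_s: 2.85
tool_pos: [0.5432, -0.4201, 0.1228]
tcp_rot: [0.001, 0.987, 0.159, 0.001]
wrist_force: [-16.5, 14.3, 39.9]
opening: 0.0008
grip_force: 21.6
```

```bash
python3 -m inch '[{"dx":0,"dy":0,"dz":-2,"ax":0,"ay":0,"az":0,"claw":0},{"dx":0,"dy":0,"dz":-6,"ax":0,"ay":0,"az":0,"claw":0},{"dx":0,"dy":0,"dz":-11,"ax":0,"ay":0,"az":0,"claw":0},{"dx":0,"dy":0,"dz":-13,"ax":0,"ay":0,"az":0,"claw":0},{"dx":0,"dy":0,"dz":-13,"ax":0,"ay":0,"az":0,"claw":0}]'
cat >> h.py <<'E'
a=np.radians(6.6)
Ra=R.from_euler('z',a)
zt=Ra.apply([.3025,0,-.953]);xt=Ra.apply([0,1.,0]);Rt=R.from_matrix(np.c_[xt,np.cross(zt,xt),zt])
def go(p,rot=None):
    s=sense();R0=R.from_quat(np.roll(s['tcp_rot'],-1))
    return 'shift cm',(R0.inv().apply(np.array(p)-s['tool_pos'])*100).round(2),'turn',(R0.inv()*(rot or R0)).as_rotvec().round(3)
E
python3 - <<'E'
from h import *
f=np.load('top0.npz');p,C=f['p'],cloud('top',f['d'])
# panel plane from white panel pixels
m=np.zeros((384,512),bool);m[188:222,128:262]=1
P=C[m];P=P[(P[:,2]>.03)&(P[:,2]<.075)]
for _ in range(6):
    c=P.mean(0);n=np.linalg.svd(P-c)[2][2];n*=np.sign(n[2]);r=(P-c)@n;P=P[abs(r)<2*r.std()+5e-4]
print('n in aud frame',Ra.inv().apply(n),'yaw',np.degrees(np.arctan2(-n[1],-n[0])),'c',c,r.std(),len(P))
np.save('plane.npy',np.r_[n,c])
hsv=cv2.cvtColor(p,cv2.COLOR_RGB2HSV);K=calibration('top');T=K['T']
def cast(u,v,off,n=-zt):
    d=T[:3,:3]@[(u-K['cx'])/K['fx'],-(v-K['cy'])/K['fy'],-1];o=T[:3,3];return o+d*((c+n*off-o)@n/(d@n))
dark=(p.max(2)<90).astype(np.uint8);dark[:184]=0;dark[208:]=0;dark[:,:230]=0;dark[:,252:]=0
q,l,st,ce=cv2.connectedComponentsWithStats(dark)
for i in range(1,q): print('dark',st[i],ce[i],cast(*ce[i],.006).round(4))
print('store',cast(166.7,201.3,.007).round(4),'orange',cast(155.8,202.5,.007).round(4))
pp,d=read_camera('top');cv2.imwrite('pics/top1.png',pp[100:260,290:500,::-1].repeat(3,0).repeat(3,1))
C2=cloud('top',d);print('lid now',[C2[v,370].round(3).tolist() for v in (150,158,166,172)])
E
```

```text
time_s: 3.48
tool_pos: [0.5433, -0.4205, 0.2486]
tcp_rot: [0.001, 0.987, 0.159, 0.001]
wrist_force: [0.4, -0.1, -0.4]
opening: 0.0007
grip_force: 0.0
n in aud frame [-0.30638447 -0.00131613  0.95190694] yaw 6.84612218815769 c [0.46187801 0.04041924 0.04972776] 0.001874267413446026 4027
dark [233 186  12   4  29] [238.03448276 187.5862069 ] [ 0.5078 -0.0831  0.066 ]
dark [234 198  12   3  30] [239.33333333 198.86666667] [ 0.4781 -0.087   0.0565]
store [0.4668 0.11   0.0612] orange [0.4629 0.1394 0.061 ]
lid now [[0.467, -0.27, 0.659], [0.457, -0.27, 0.658], [0.447, -0.269, 0.659], [0.499, -0.356, 0.364]]
```

View pics/top1.png

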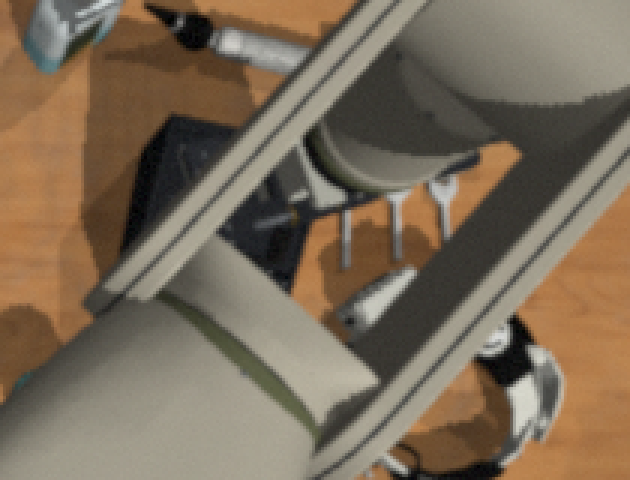

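```bash
python3 - <<'E'
from h import *
E=np.array([.5068,-.075,.066]);t=E+xt*.03-zt*.075;print(t,go(t,Rt))
E
```

```text
[ 0.48081474 -0.04780645  0.137475  ] ('shift cm', array([  5.84, -37.26,  10.86]), 'turn', array([-0.258,  0.21 , -1.355]))
```

```bash
python3 -m inch '[{"dx":1,"dy":-6,"dz":-1,"ax":-0.04,"ay":0.03,"az":-0.18,"claw":0},{"dx":2,"dy":-12,"dz":-1,"ax":-0.07,"ay":0.06,"az":-0.36,"claw":0},{"dx":3,"dy":-18,"dz":-1,"ax":-0.10,"ay":0.08,"az":-0.53,"claw":0},{"dx":4,"dy":-24,"dz":0,"ax":-0.13,"ay":0.11,"az":-0.70,"claw":0},{"dx":5,"dy":-30,"dz":2,"ax":-0.17,"ay":0.14,"az":-0.88,"claw":0},{"dx":5.8,"dy":-35,"dz":4,"ax":-0.2,"ay":0.16,"az":-1.05,"claw":0},{"dx":5.84,"dy":-37.26,"dz":6,"ax":-0.23,"ay":0.19,"az":-1.21,"claw":0},{"dx":5.84,"dy":-37.26,"dz":9,"ax":-0.258,"ay":0.21,"az":-1.355,"claw":0},{"dx":5.84,"dy":-37.26,"dz":10.86,"ax":-0.258,"ay":0.21,"az":-1.355,"claw":0},{"dx":5.84,"dy":-37.26,"dz":10.86,"ax":-0.258,"ay":0.21,"az":-1.355,"claw":0}]'
python3 -m inch '[{"dx":0,"dy":0,"dz":0,"ax":0,"ay":0,"az":0,"claw":0},{"dx":0,"dy":0,"dz":0,"ax":0,"ay":0,"az":0,"claw":0}]'
python3 - <<'E'
from h import *
s=sense();print((R.from_quat(np.roll(s['tcp_rot'],-1)).inv()*Rt).as_rotvec().round(3),s['joint_pos'].round(2) if hasattr(s['joint_pos'],'round') else s['joint_pos'])
w,d=read_camera('wrist');np.savez('w1.npz',p=w,d=d,pos=s['tool_pos'],q=s['tcp_rot']);cv2.imwrite('pics/w1.png',cv2.resize(w[:,:,::-1],(768,576)))
p,d=read_camera('top');C=cloud('top',d);X,Y,Z=C[...,0],C[...,1],C[...,2]
u=np.array([-.9785,.2061]);h=np.array([.613,-.434]);t=(C[...,:2]-h)@u;l=(C[...,:2]-h)@np.array([.2061,.9785])
m=(abs(l)<.055)&(t>.01)&(t<.09)&(Z>.06);print('slope',m.sum(),[ (k,np.median(Z[m&(abs(t-k)<.006)]).round(4)) for k in(.02,.04,.06,.08)])
E
```

```text
time_s: 4.78
tool_pos: [0.4778, -0.0468, 0.1335]
tcp_rot: [0.099, 0.658, 0.738, 0.113]
wrist_force: [0.5, 0.3, 0.1]
opening: 0.0005
grip_force: 0.0
time_s: 5.03
tool_pos: [0.4813, -0.0478, 0.1388]
tcp_rot: [0.102, 0.657, 0.738, 0.115]
wrist_force: [-1.0, -0.6, -0.2]
opening: 0.0003
grip_force: 0.0
[0.001 0.    0.   ] [-0.3  -0.45  2.21  0.14  1.11 -0.46]
slope 1367 [(0.02, np.float64(0.1273)), (0.04, np.float64(0.1204)), (0.06, np.float64(0.1141)), (0.08, np.float64(0.1079))]
```

View pics/w1.png

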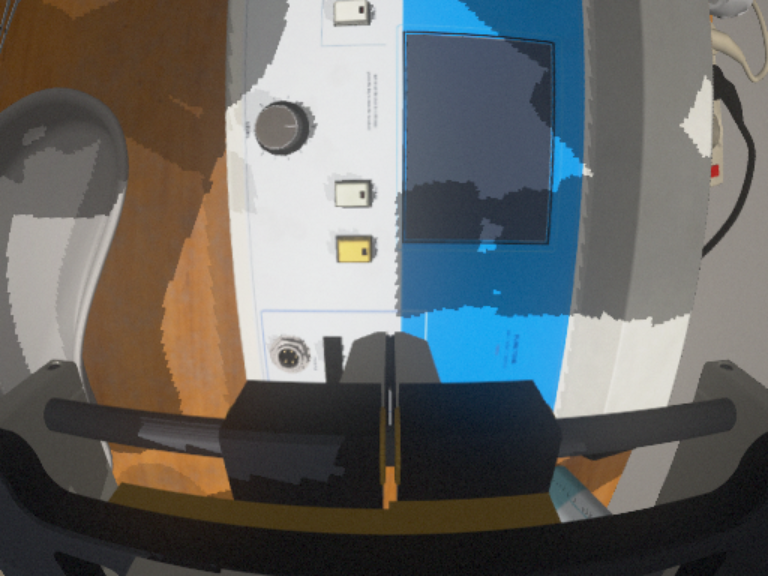

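Here the print key area is off at the top, the yellow and white keys are at (352,250) and (352,194), and the lower slide slot is at (333,360). The fingers hide the upper slide, so I sidestep for a clear look. The lid's slope reads 18°, so it is shut.

```bash
python3 -m inch '[{"dx":-2,"dy":-3,"dz":0,"ax":0,"ay":0,"az":0,"claw":0},{"dx":-4,"dy":-5.5,"dz":0,"ax":0,"ay":0,"az":0,"claw":0},{"dx":-4,"dy":-5.5,"dz":0,"ax":0,"ay":0,"az":0,"claw":0},{"dx":-4,"dy":-5.5,"dz":0,"ax":0,"ay":0,"az":0,"claw":0}]'
python3 - <<'E'
from h import *
s=sense();w,d=read_camera('wrist');np.savez('w2.npz',p=w,d=d,pos=s['tool_pos'],q=s['tcp_rot']);cv2.imwrite('pics/w2.png',cv2.resize(w[0:300,130:430,::-1],(600,600),interpolation=cv2.INTER_CUBIC))
E
```

```text
time_s: 5.62
tool_pos: [0.4341, -0.0935, 0.1222]
tcp_rot: [0.103, 0.658, 0.738, 0.115]
wrist_force: [0.6, -0.6, 0.1]
opening: 0.0006
grip_force: 0.0
```

View pics/w2.png

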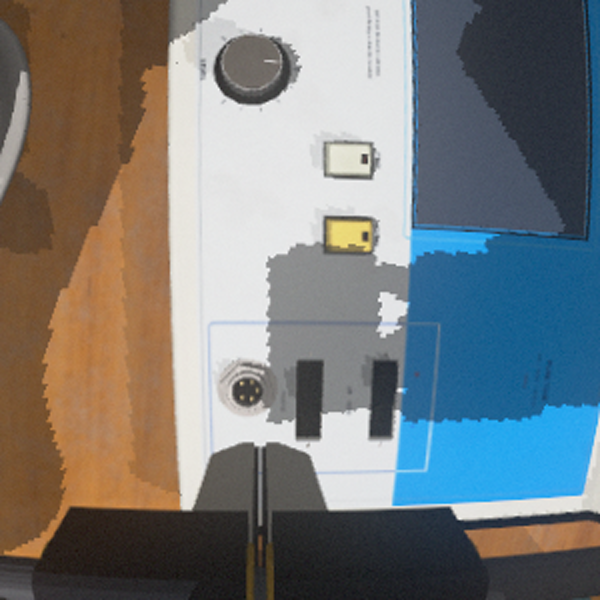

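```bash
cat >> h.py <<'E'
n0=-zt;c0=np.load('plane.npy')[3:]
def wcast(u,v,off,f):
    k=calibration('wrist');x,y=u-k['cx'],v-k['cy'];r=np.hypot(x,y);th=r/k['fx']
    d=np.array([np.sin(th)*x/r,-np.sin(th)*y/r,-np.cos(th)]);Tt=k['tool_from_camera']
    Rw=R.from_quat(np.roll(f['q'],-1));o=Rw.apply(Tt[:3,3])+f['pos'];d=Rw.apply(Tt[:3,:3]@d)
    return o+d*((c0+n0*off-o)@n0/(d@n0))
E
python3 - <<'E'
from h import *
f=np.load('w2.npz');p=f['p']
for nm,(u,v),o in [('k1',(349,160),.007),('k2',(348,235),.007),('upTop',(384,360),.0),('upBot',(382,439),.0),('loTop',(310,360),.0),('loBot',(308,439),.0)]:
    print(nm,wcast(130+u/2,v/2,o,f).round(4))
c=p[170:230,265:345,::-1].astype(float);c=np.clip(c*4,0,255).astype(np.uint8)
cv2.imwrite('pics/w2c.png',cv2.resize(c,(800,600),interpolation=cv2.INTER_NEAREST))
E
```

```text
k1 [0.4795 0.0098 0.0615]
k2 [ 0.4829 -0.0194  0.0615]
upTop [ 0.508  -0.069   0.0603]
upBot [ 0.5136 -0.1045  0.0607]
loTop [ 0.4784 -0.0725  0.0508]
loBot [ 0.4825 -0.1077  0.0508]
```

View pics/w2c.png

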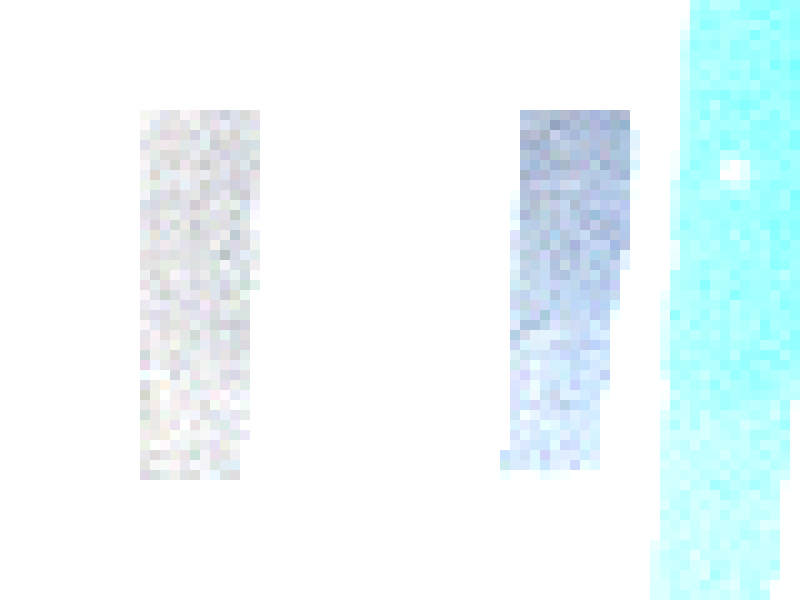

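The picture shows both slots, the upper at (383,360–440) and the lower at (309,360–440). Black cap on black slot can't be told apart, so I use the slot and the given 51 mm to the yellow key. I'll come down with plenty of clearance on the left.

```bash
cat >> h.py <<'E'
def panel(xa,ya,off):  # tip at panel point (aud-aligned axes about world origin) -> TCP
    q=Ra.apply([xa,ya,0]);q[2]=c0[2]-((q-c0)[:2]@n0[:2])/n0[2];return q+n0*(off+.011)
E
python3 - <<'E'
from h import *
for o in(.04,.003):print(go(panel(.499,-.1095,o),Rt))
E
```

```text
('shift cm', array([3.31, 5.62, 3.12]), 'turn', array([0.001, 0.   , 0.   ]))
('shift cm', array([3.31, 5.61, 6.82]), 'turn', array([0.001, 0.   , 0.   ]))
```

```bash
python3 -m inch '[{"dx":2,"dy":3,"dz":0,"ax":0,"ay":0,"az":0,"claw":0},{"dx":3.3,"dy":5.6,"dz":1,"ax":0,"ay":0,"az":0,"claw":0},{"dx":3.3,"dy":5.6,"dz":3,"ax":0,"ay":0,"az":0,"claw":0},{"dx":3.3,"dy":5.6,"dz":4.5,"ax":0,"ay":0,"az":0,"claw":0},{"dx":3.3,"dy":5.6,"dz":5.5,"ax":0,"ay":0,"az":0,"claw":0},{"dx":3.3,"dy":5.6,"dz":6.2,"ax":0,"ay":0,"az":0,"claw":0},{"dx":3.3,"dy":5.6,"dz":6.6,"ax":0,"ay":0,"az":0,"claw":0},{"dx":3.3,"dy":5.6,"dz":6.8,"ax":0,"ay":0,"az":0,"claw":0},{"dx":3.3,"dy":5.6,"dz":6.8,"ax":0,"ay":0,"az":0,"claw":0}]'
python3 - <<'E'
from h import *
print(go(panel(.499,-.1095,.003),Rt))
E
```

```text
time_s: 6.8
tool_pos: [0.5031, -0.0523, 0.0738]
tcp_rot: [0.102, 0.657, 0.738, 0.114]
wrist_force: [-0.1, -0.1, 0.6]
opening: 0.0001
grip_force: 0.0
('shift cm', array([ 0.03,  0.11, -0.02]), 'turn', array([0.001, 0.   , 0.   ]))
```

```bash
python3 -m inch '[{"dx":-0.5,"dy":0,"dz":0,"ax":0,"ay":0,"az":0,"claw":0},{"dx":-1,"dy":0,"dz":0,"ax":0,"ay":0,"az":0,"claw":0},{"dx":-1.4,"dy":0,"dz":0,"ax":0,"ay":0,"az":0,"claw":0},{"dx":-1.8,"dy":0,"dz":0,"ax":0,"ay":0,"az":0,"claw":0},{"dx":-2.1,"dy":0,"dz":0,"ax":0,"ay":0,"az":0,"claw":0},{"dx":-2.4,"dy":0,"dz":0,"ax":0,"ay":0,"az":0,"claw":0}]'; python3 -m inch '[{"dx":-0.2,"dy":0,"dz":0,"ax":0,"ay":0,"az":0,"claw":0},{"dx":-0.4,"dy":0,"dz":0,"ax":0,"ay":0,"az":0,"claw":0}]'
```

```text
time_s: 7.55
tool_pos: [0.5058, -0.0762, 0.0735]
tcp_rot: [0.102, 0.657, 0.738, 0.114]
wrist_force: [0.7, 0.3, 0.8]
opening: 0.0007
grip_force: 0.2
time_s: 7.8
tool_pos: [0.5059, -0.0779, 0.0733]
tcp_rot: [0.1, 0.657, 0.738, 0.116]
wrist_force: [-0.1, 13.6, 4.9]
opening: 0.0003
grip_force: 9.3
```

```bash
python3 -m inch '[{"dx":-0.2,"dy":0,"dz":0,"ax":0,"ay":0,"az":0,"claw":0},{"dx":-0.2,"dy":0,"dz":0,"ax":0,"ay":0,"az":0,"claw":0}]'; python3 -m inch '[{"dx":0.5,"dy":0,"dz":0,"ax":0,"ay":0,"az":0,"claw":0},{"dx":0.9,"dy":0,"dz":-1,"ax":0,"ay":0,"az":0,"claw":0},{"dx":0.9,"dy":-2,"dz":-4,"ax":0,"ay":0,"az":0,"claw":0},{"dx":-1.5,"dy":-5.5,"dz":-6,"ax":0,"ay":0,"az":0,"claw":0},{"dx":-1.5,"dy":-6,"dz":-6,"ax":0,"ay":0,"az":0,"claw":0},{"dx":-1.5,"dy":-6,"dz":-6,"ax":0,"ay":0,"az":0,"claw":0}]'
python3 - <<'E'
from h import *
s=sense();w,d=read_camera('wrist');np.savez('w3.npz',p=w,d=d,pos=s['tool_pos'],q=s['tcp_rot'])
a=cv2.resize(w[120:260,230:370,::-1],(500,500),interpolation=cv2.INTER_CUBIC);cv2.imwrite('pics/w3.png',np.clip(a*1.0+25,0,255).astype(np.uint8))
E
```

```text
time_s: 8.05
tool_pos: [0.5061, -0.0784, 0.0732]
tcp_rot: [0.099, 0.657, 0.738, 0.116]
wrist_force: [-1.4, 19.4, 6.0]
opening: 0.0005
grip_force: 12.7
time_s: 8.8
tool_pos: [0.4334, -0.1059, 0.113]
tcp_rot: [0.103, 0.658, 0.737, 0.114]
wrist_force: [-0.1, 0.1, -1.0]
opening: 0.0003
grip_force: 0.0
```

View pics/w3.png

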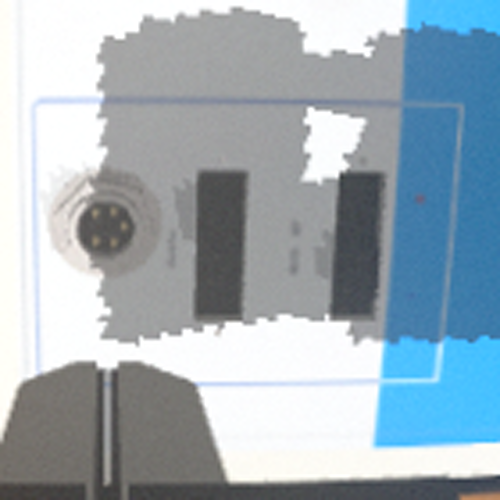

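The view shows both slots, with cap shadows beside them at (185,210) and (322,250). That is not conclusive, so I'll check the cap's position by depth above the panel, before (w2) and after (w3).

```bash
python3 - <<'E'
from h import *
k=calibration('wrist');Tt=k['tool_from_camera']
v,u=np.mgrid[0:384,0:512];x,y=u-k['cx'],v-k['cy'];r=np.hypot(x,y)+1e-9;th=r/k['fx']
D=np.stack([np.tan(th)*x/r,-np.tan(th)*y/r,-np.ones_like(r)],-1)
for fn in('w2','w3'):
    f=np.load(fn+'.npz');Rw=R.from_quat(np.roll(f['q'],-1))
    P=(D*f['d'][...,None]).reshape(-1,3)@Tt[:3,:3].T+Tt[:3,3];P=Rw.apply(P)+f['pos']
    h=(P-c0)@n0*1000;A=Ra.inv().apply(P)
    for nm,x0 in(('ear',.497),('path',.466)):
        print(fn,nm,[(round(yy*1000),round(float(np.median(h[m])),1),int(m.sum())) for yy in np.arange(-.122,-.170,-.003) for m in [(abs(A[:,0]-x0)<.003)&(abs(A[:,1]-yy)<.0015)] if m.any()])
E
```

```text
w2 ear [(-122, 0.3, 27), (-125, -0.2, 24), (-128, 3.7, 37), (-131, 5.1, 22), (-134, 4.8, 26), (-137, 5.3, 23), (-140, 4.8, 11), (-143, -4.5, 17), (-146, -4.3, 21), (-149, -3.9, 23), (-152, -4.2, 21), (-155, -4.4, 23), (-158, -4.4, 22), (-161, -4.5, 23), (-164, -0.5, 37), (-167, 0.3, 22), (-170, 0.2, 21)]
w2 path [(-122, 174.8, 141), (-125, 175.0, 145), (-128, 175.1, 107), (-131, 173.1, 116), (-134, 171.2, 90), (-137, 171.3, 61), (-140, 5.9, 62), (-143, 198.1, 58), (-146, 4.6, 13), (-149, -4.3, 17), (-152, -4.3, 23), (-155, -4.6, 22), (-158, -4.4, 22), (-161, -3.6, 34), (-164, 0.6, 51), (-167, 173.6, 53), (-170, 173.3, 20)]
w3 ear [(-122, 0.0, 23), (-125, 0.2, 31), (-128, -3.7, 17), (-131, -4.1, 26), (-134, -4.1, 23), (-137, -4.5, 25), (-140, -4.5, 23), (-143, -0.5, 46), (-146, 5.1, 24), (-149, 5.2, 18), (-152, 5.1, 26), (-155, 5.0, 15), (-158, -4.1, 7), (-161, -4.5, 25), (-164, -0.3, 37), (-167, 0.1, 28), (-170, 0.3, 23)]
w3 path [(-122, 165.0, 340), (-125, 165.3, 350), (-128, 167.3, 192), (-131, 166.4, 186), (-134, 164.9, 206), (-137, 163.9, 232), (-140, 162.9, 206), (-143, 162.0, 190), (-146, 162.2, 135), (-149, 160.5, 118), (-152, 159.8, 100), (-155, 158.1, 77), (-158, 76.1, 48), (-161, -3.9, 30), (-164, -0.1, 33), (-167, -0.1, 23), (-170, 0.2, 21)]
```

```bash
python3 - <<'E'
from h import *
k=calibration('wrist');Tt=k['tool_from_camera']
v,u=np.mgrid[0:384,0:512];x,y=u-k['cx'],v-k['cy'];r=np.hypot(x,y)+1e-9;th=r/k['fx']
D=np.stack([np.tan(th)*x/r,-np.tan(th)*y/r,-np.ones_like(r)],-1)
for fn in('w2','w3'):
    f=np.load(fn+'.npz');Rw=R.from_quat(np.roll(f['q'],-1))
    P=(D*f['d'][...,None]).reshape(-1,3)@Tt[:3,:3].T+Tt[:3,3];P=Rw.apply(P)+f['pos']
    h=(P-c0)@n0*1000;A=Ra.inv().apply(P)
    m=(abs(A[:,0]-.497)<.004)&(h>3.5)&(h<8)&(A[:,1]<-.12)&(A[:,1]>-.17);q=A[m,1]*1000;print(fn,m.sum(),np.percentile(q,[2,50,98]).round(1))
K=np.array([.4668,.110,.0612])
for g in(.04,.004,-.002):print(g,go(K+n0*(g+.011),Rt))
E
```

```text
w2 121 [-139.6 -133.3 -127.5]
w3 110 [-155.1 -149.  -143.3]
0.04 ('shift cm', array([21.03,  3.94,  1.55]), 'turn', array([ 0.001,  0.   , -0.   ]))
0.004 ('shift cm', array([21.03,  3.94,  5.15]), 'turn', array([ 0.001,  0.   , -0.   ]))
-0.002 ('shift cm', array([21.03,  3.94,  5.75]), 'turn', array([ 0.001,  0.   , -0.   ]))
```

The switch moved about 15.7 mm by measurement and the push stalled at the stop, so step 1 is met. Next is the print key.

```bash
python3 -m inch '[{"dx":5,"dy":1,"dz":0,"ax":0,"ay":0,"az":0,"claw":0},{"dx":11,"dy":2,"dz":0,"ax":0,"ay":0,"az":0,"claw":0},{"dx":17,"dy":3,"dz":0,"ax":0,"ay":0,"az":0,"claw":0},{"dx":21,"dy":3.9,"dz":0.5,"ax":0,"ay":0,"az":0,"claw":0},{"dx":21,"dy":3.9,"dz":1.5,"ax":0,"ay":0,"az":0,"claw":0},{"dx":21,"dy":3.9,"dz":1.5,"ax":0,"ay":0,"az":0,"claw":0},{"dx":21,"dy":3.9,"dz":1.5,"ax":0,"ay":0,"az":0,"claw":0}]'
python3 - <<'E'
from h import *
K=np.array([.4668,.110,.0612])
for g in(.004,-.002):print(g,go(K+n0*(g+.011),Rt))
s=sense();w,d=read_camera('wrist')
cv2.imwrite('pics/w4.png',cv2.resize(w[60:290,130:400,::-1],(675,575)))
E
```

```text
time_s: 9.72
tool_pos: [0.4504, 0.1069, 0.1096]
tcp_rot: [0.102, 0.658, 0.738, 0.114]
wrist_force: [-0.3, -0.0, 0.2]
opening: 0.0003
grip_force: 0.0
0.004 ('shift cm', array([0.13, 0.13, 3.62]), 'turn', array([-0.001,  0.001, -0.001]))
-0.002 ('shift cm', array([0.13, 0.13, 4.22]), 'turn', array([-0.001,  0.001, -0.001]))
```

View pics/w4.png

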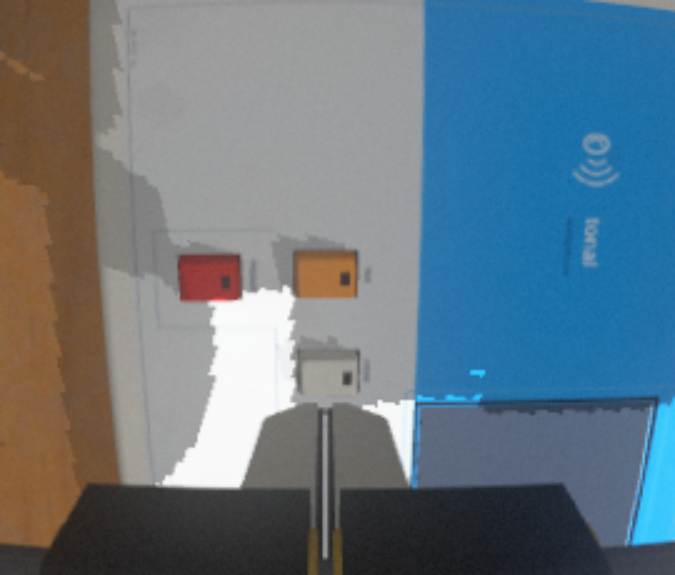

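The fingers at column 325 line up with the grey print key at (328,372); the neighbouring orange and red keys are clear. Pressing now.

```bash
python3 -m inch '[{"dx":0.1,"dy":0.1,"dz":1.5,"ax":0,"ay":0,"az":0,"claw":0},{"dx":0.1,"dy":0.1,"dz":2.7,"ax":0,"ay":0,"az":0,"claw":0},{"dx":0.1,"dy":0.1,"dz":3.4,"ax":0,"ay":0,"az":0,"claw":0},{"dx":0.1,"dy":0.1,"dz":3.8,"ax":0,"ay":0,"az":0,"claw":0},{"dx":0.1,"dy":0.1,"dz":4.0,"ax":0,"ay":0,"az":0,"claw":0},{"dx":0.1,"dy":0.1,"dz":4.2,"ax":0,"ay":0,"az":0,"claw":0},{"dx":0.1,"dy":0.1,"dz":4.2,"ax":0,"ay":0,"az":0,"claw":0}]'
```

```text
time_s: 10.65
tool_pos: [0.4642, 0.1105, 0.0706]
tcp_rot: [0.102, 0.657, 0.738, 0.115]
wrist_force: [0.1, 0.7, 1.1]
opening: 0.0004
grip_force: 0.4
```

```bash
python3 -m inch '[{"dx":0,"dy":0,"dz":0.1,"ax":0,"ay":0,"az":0,"claw":0},{"dx":0,"dy":0,"dz":0.2,"ax":0,"ay":0,"az":0,"claw":0},{"dx":0,"dy":0,"dz":0.2,"ax":0,"ay":0,"az":0,"claw":0}]';python3 -m inch '[{"dx":0,"dy":0,"dz":0.1,"ax":0,"ay":0,"az":0,"claw":0},{"dx":0,"dy":0,"dz":0.2,"ax":0,"ay":0,"az":0,"claw":0},{"dx":0,"dy":0,"dz":0.2,"ax":0,"ay":0,"az":0,"claw":0},{"dx":0,"dy":0,"dz":0.2,"ax":0,"ay":0,"az":0,"claw":0}]'
```

```text
time_s: 11.02
tool_pos: [0.4648, 0.1105, 0.0691]
tcp_rot: [0.102, 0.657, 0.738, 0.114]
wrist_force: [-6.8, -2.1, 10.2]
opening: 0.0003
grip_force: 5.8
time_s: 11.52
tool_pos: [0.465, 0.1106, 0.0688]
tcp_rot: [0.102, 0.657, 0.738, 0.114]
wrist_force: [-31.4, -4.8, 37.7]
opening: 0.0001
grip_force: 23.0
```

```bash
python3 -m inch '[{"dx":0,"dy":0,"dz":-0.1,"ax":0,"ay":0,"az":0,"claw":0},{"dx":0,"dy":0,"dz":-0.1,"ax":0,"ay":0,"az":0,"claw":0},{"dx":0,"dy":0,"dz":-0.1,"ax":0,"ay":0,"az":0,"claw":0}]'
python3 - <<'E'
from h import *
p,d=read_camera('top');C=cloud('top',d);Z=C[...,2]
u=np.array([-.9785,.2061]);h=np.array([.613,-.434]);t=(C[...,:2]-h)@u;l=(C[...,:2]-h)@np.array([.2061,.9785])
m=(abs(l)<.055)&(t>.01)&(t<.09)&(Z>.06);a=np.polyfit(t[m],Z[m],1);print('lid slope deg',np.degrees(np.arctan(a[0])),a,m.sum())
s=sense();print(s['time_s'],s['wrist_force'],s['tool_pos'])
E
```

```text
time_s: 11.9
tool_pos: [0.4649, 0.1106, 0.069]
tcp_rot: [0.102, 0.657, 0.738, 0.114]
wrist_force: [-19.0, -4.1, 23.8]
opening: 0.0002
grip_force: 14.3
lid slope deg -17.477535318467172 [-0.31486778  0.13328424] 1374
11.95 [-19.52754045  -2.53005474  24.43812547] [0.46488548 0.11058955 0.06891139]
```

```bash
python3 -c "
from bench import *
print(sign_off())"
```

```text
the job is handed in; nothing more can be done
None
```

I handed the job in at about 12 s with the lid shut, the upper switch pushed to its right stop and the print key held down at about 24 N; the sign-off returned no verdict.

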